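# Raise the test kiln's heavy lid with its lifting lever

### The job

Open the heavy lid of the small test kiln with its lifting lever: with a fingertip push the red peg of the safety bolt away from the lever until the bolt is fully out, and then press the orange pad at the lever's long end down as far as it goes. Finish while still holding the pad down with the fingers, so that the lid stays raised. Do not touch the lid itself, do not lift the lever's long end, and leave the pots, jars, kiln posts and tools where they stand.

Things in the scene. Friction and masses are not known exactly. Their poses are not given: they have to be found in the camera images.
- kiln: small table-top test kiln and lid lifter, one fixed unit. Origin: on the table below the lever's pivot; z up, +y to the kiln, lever's long end on -y, bolt withdraws to -x. Kiln box: x -110..110 (grey controller to 160), y 100..310, 150 mm high; lid top 185, lid knob 226 mm. Blue yoke: x,y within 30 mm, 188 high, pivot at height 170. Blue bolt guide post: x -70..-40, y -93..-57, 195 mm high
- lever_pad (a point): centre of the top of the orange pad (60 x 60 x 8 mm) at the lever's long end, 185 mm from the pivot. The lever is an aluminium bar 28 mm wide, 10 mm thick. At rest its long end slopes up 25 degrees, pad about 258 mm above the table; at the bottom stop it slopes down 20 degrees, pad about 117 mm up. Its short end (75 mm, roller nose) lies under the lid's tongue
- lever (a joint): lever angle, rad: 0 at rest, grows as the pad is pressed down, firm stop at 0.78. With the bolt in it is blocked after about 0.05; with the bolt out some 3 to 6 N down on the pad's centre raise the lid. Let go, it swings back up under the lid's weight. Lifting the long end makes it negative
- lid (a joint): kiln lid angle, rad: 0 shut, grows as it opens; hinged along the kiln's back (+y) top edge. Steel-banded firebrick lid, 220 x 210 x 34 mm, about 2.5 kg. The lever at its bottom stop holds it at about 0.23
- lid_tongue (a point): middle of the top of the steel tongue (50 mm wide) that juts from the lid's front edge over the lever's short end
- bolt_peg (a point): middle of the upright red peg (16 mm across, 50 mm tall, top 24 mm above this point) on the safety bolt, a flat steel bar 16 mm wide, top 193 mm above the table, sliding along the unit's x in the guide post. Fully in, the bolt's inner end lies under the lever and the peg stands 85 mm to -x of the lever's middle line, 63 mm clear of the lever's edge
- bolt (a joint): bolt travel, m: 0 fully in (under the lever), grows as it slides towards the unit's -x, away from the lever; firm stop at 0.04 (fully out). Slides at about 1.5 N and stays where it is left
- post_a: kiln post A: loose upright cream firebrick tube, 34 mm across, 60 mm tall; a bystander to leave alone. Origin at the centre of its underside
- post_b: kiln post B: loose upright cream firebrick tube, 34 mm across, 45 mm tall; a bystander to leave alone. Origin at the centre of its underside
- jar: loose white glaze jar with a purple cap, 56 mm across, 75 mm tall; a bystander to leave alone. Origin at the centre of its underside
- mug: loose grey clay mug, 80 mm across, 95 mm tall; a bystander to leave alone. Origin at the centre of its underside
- bowl: loose blue bowl, 110 mm across, 50 mm tall; a bystander to leave alone. Origin at the centre of its underside
- cup: loose terracotta cup, 68 mm across, 70 mm tall; a bystander to leave alone. Origin at the centre of its underside
- rib: loose flat wooden modelling tool, 150 x 24 x 8 mm; a bystander to leave alone. Origin at the centre of its underside

How it is judged (in metres and radians):
On the way, in this order (a step that is already met when the one before it is completed fails the run):
1. the safety bolt has been slid out, with the lever still up (value of joint bolt above 0.032 m and value of joint lever below 0.15 rad), for 0.1 s.
2. the lever is down and the lid raised (value of joint lever above 0.7 rad and value of joint lid above 0.19 rad), for 0.2 s.
At the end, for the whole second after the job is handed in: Through the last second the bolt is out (joint above 0.032 m of 0.04), the lever is pressed down (above 0.70 rad of 0.78) by the fingers (over 1 N), the lid is up (0.19 to 0.32 rad) and still, and every loose bystander is within 20 mm of where it stood (all of step 2 and value of joint lid below 0.32 rad and value of joint bolt above 0.032 m and velocity of joint lid between -0.1 and 0.1 rad/s and contact force between the fingers and lever above 1 N and distance of each of post_a, post_b, jar, mug, bowl, cup, rib from where it was at the start of the episode below 0.02 m); the arm keeps its last pose, push and grip.
It fails at once if the robot touches the lid (contact force between any of the fingers, the arm and lid above 1 N).
It fails at once if the lever's long end is lifted (value of joint lever below -0.08 rad).
It fails at once if a pot, jar, post or tool is moved by more than 20 mm or lifted (distance of any of post_a, post_b, jar, mug, bowl, cup, rib from where it was at the start of the episode above 0.02 m).
It also fails if it takes over 56 s, if anything falls off the work surface, if the arm or the gripper's body presses on something with over 40 N, if the wrist force passes 120 N, or if a joint passes its speed limit or range.

### The arm

A 7-joint arm with a two-finger parallel gripper is mounted at the origin on the work surface. World frame = base frame: x ahead of the robot, y to its left, z up, the work surface at z = 0. Lengths are in mm, angles in degrees, forces in N, time in s.
With the tool pointing down it reaches from about 400 to 850 mm from the base axis. Payload 4.5 kg.
Tool frame: the origin (TCP) lies midway between the tips of the shut fingers; the grasp point (between the pads) lies behind it (manip.hold_point_z is the z of the grasp point in the tool frame, in mm); z points along the fingers, y is the line along which they close (so a half turn about z gives the same grasp; the last joint's range is limited). The gripper opens to 88 mm and grips with 3 to 60 N. Pads are 18 mm wide; open, the fingers measure 123 mm over their backs; the gripper's body (75 mm by 187 mm) begins 45 mm behind the grasp point.
Start: joints at [69.488, 39.483, -11.15, 89.685, 9.013, 51.709, -12.324], TCP at [238.688, -577.652, 238.743] pointing down, gripper open.
Joint ranges: [-172.22, 172.22], [-26.19, 119.32], [-84.43, 86.54], [7.71, 146.69], [-57.33, 237.33], [2.42, 119.75], [-152.13, 152.13]. Speed limits (degrees/s): [147.25, 147.25, 180, 180, 180, 180, 180].

### API

Orientations are given as a 3x3 rotation matrix whose columns are the frame's x, y, z axes.
In Python, from cell import sensors, vision, workorder, spotter, manip gives the robot as it stands. The module is installed in compiled form; this text tells all that it offers.
- The arm moves only by the tool play_rows, never from a script. Its arguments are lists of equal length, an entry for each row: "xyz": the shift along the tool's x, y, z in cm, a list of three; "turn": the turn, a rotation vector about the tool's x, y, z in degrees, a list of three; "claw": the finger opening in cm, from 0 to 8.81. A call has 1 to 5 rows; each row is the pose to reach, as a shift and turn from the pose commanded when the call began, along the tool's axes at that moment; what a row does not reach only later rows make up. A row lasts 1/10 s, in which the tool goes at most 50 mm and 8.59 degrees, less where a joint would pass 70% of its speed; a pose out of reach is approached as far as the arm can. A call with a gripper value outside its range is refused whole. The fingers move at their own pace and stop on an object; "force" is the grip in N (left out, the last holds). Time passes only in rows, so rows that repeat a pose let the fingers close. It gives the time, the measured TCP pose, the force, the opening and the grip force at its end, in the units of the state.
- sensors.read_state(): the state, without advancing time (a new reading comes with each control period).
- vision.get_image(name): name is "scene" or "top" or "wrist"; returns the picture (400x640x3 uint8, red, green, blue); there is no depth.
- vision.get_calibration(name): a dict with "intrinsics" (3x3 intrinsics, pixels), "cam_to_world" (4x4, takes a point from camera to world coordinates). Camera axes: x right, y down, z forward; pixel columns grow to the right and rows downward; lengths in mm; the calibration is good to about 2 mm. A picture is of the moment at which its call begins: read the wrist's pose just before it. get_calibration takes no time and is no camera call; for the wrist camera it gives the pose at the moment of the call.
- workorder.close_job(): hands the job in; it is judged then, once.
Trained networks look in the newest picture that a camera, given by its name, has taken for a name from the list of things; names that differ only in an ending like _2 or _b are one class to them, and where a whole thing is asked for, a point or a joint stands for the part that bears it (a point fixed in the world has none). Each returns a list of dicts, best first, with "conf" (0 to 1); they miss things now and then, are a little off and sometimes report something else, mostly with a low value. They report only what shows in the picture. A call takes as long as a camera call.
- spotter.cut_out(camera, thing): "mask" (400x640 bool, what is visible of it) and "xy" ([column, row] in pixels, amid what is visible of it).
- spotter.mark_of(camera, thing): "xy" ([column, row] in pixels: a listed point, or the origin of a listed thing).
The state is a dict: "t": time; "joint_pos": joint angles; "qvel": joint speeds; "tau": joint torques, N m; "position": TCP position; "ee_rot": TCP orientation; "force": force on the tool from outside, world axes, zero at the start; "moment": the same for the moment, N m; "gripper_width": finger opening in mm; "gripper_force": force on a finger pad.
Only numpy, scipy, OpenCV 4.12 (cv2) and the standard library are available. Lean on these libraries where they do the work, as an engineer would, in place of code of your own. Each camera call takes 0.05 s, during which the arm holds its last target. There are 200 camera calls.

## Working session

There is one attempt and no reset: what is moved stays moved. The work goes in short steps, Python scripts to look and compute and a tool call to move; the robot and the scene stay as the last step left them, time stands still between calls to the robot, and variables do not carry over. Pictures are saved under pics/ and viewed, at most 10 in all, crops included, and the job is handed in when it is done.

Besides the shell and the picture viewer there is one more tool, called after "Emit:" as name(argument=value, ...) on one line, values as JSON. play_rows: Moves the arm, as the interface text tells. Its arguments: {"type":"object","properties":{"xyz":{"type":"array"},"turn":{"type":"array"},"claw":{"type":"array"},"force":{"type":"number"}},"required":["xyz","turn","claw"]}

```bash
mkdir -p pics; cat > h.py <<'E'
import numpy as np, cv2
from cell import sensors, vision, workorder, spotter, manip
def ray(cam,px):
    c=vision.get_calibration(cam); T=np.array(c["cam_to_world"]); K=np.array(c["intrinsics"])
    d=T[:3,:3]@np.linalg.inv(K)@np.array([px[0],px[1],1.]); return T[:3,3],d/np.linalg.norm(d)
def tri(rs):
    A=sum(np.eye(3)-np.outer(d,d) for o,d in rs); b=sum((np.eye(3)-np.outer(d,d))@o for o,d in rs)
    return np.linalg.solve(A,b)
def atz(r,z): o,d=r; return o+d*(z-o[2])/d[2]
def proj(cam,p):
    c=vision.get_calibration(cam); T=np.linalg.inv(np.array(c["cam_to_world"])); K=np.array(c["intrinsics"])
    q=K@(T[:3,:3]@np.asarray(p,float)+T[:3,3]); return q[:2]/q[2]
E
python3 - <<'E'
from h import *
np.set_printoptions(precision=1,suppress=True)
s=sensors.read_state(); print(s["t"],s["position"],s["ee_rot"],manip.hold_point_z,s["force"])
for c in ["scene","top"]:
    im=vision.get_image(c); cv2.imwrite(f"pics/{c}1.png",im[:,:,::-1])
    print(c,np.array(vision.get_calibration(c)["cam_to_world"])[:3,3])
    for n in ["kiln","lever_pad","bolt_peg","lid_tongue","post_a","jar","mug","bowl","cup","rib"]:
        r=spotter.mark_of(c,n); print(c,n,[(np.round(k["xy"],1).tolist(),round(k["conf"],2)) for k in r[:3]])
E
```

```text
0.0 [ 238.4 -577.1  237.9] [[ 0.9  0.4 -0. ]
 [ 0.4 -0.9  0. ]
 [-0.  -0.  -1. ]] -18.700000000000003 [-0.3  0.   0.2]
scene [1111.7  651.4  985.9]
scene kiln [([311.7, 266.1], 0.75), ([274.9, 161.1], 0.53)]
scene lever_pad [([274.1, 164.3], 0.59)]
scene bolt_peg [([321.6, 177.5], 0.71)]
scene lid_tongue []
scene post_a [([251.9, 242.3], 0.61), ([286.8, 217.3], 0.45)]
scene jar []
scene mug [([253.9, 169.4], 0.82)]
scene bowl [([445.9, 251.1], 0.57)]
scene cup [([319.5, 180.0], 0.57)]
scene rib [([219.1, 195.3], 0.63), ([326.2, 244.5], 0.45)]
top [ 284.    -0.6 1424.7]
top kiln [([295.6, 183.0], 0.9)]
top lever_pad [([352.6, 171.2], 0.89)]
top bolt_peg [([412.1, 172.1], 0.62), ([313.6, 198.8], 0.55)]
top lid_tongue [([276.8, 165.6], 0.8), ([412.3, 171.2], 0.55)]
top post_a [([353.0, 199.6], 0.61), ([346.7, 163.0], 0.36)]
top jar [([319.3, 156.7], 0.67)]
top mug [([429.3, 221.6], 0.58), ([312.6, 196.8], 0.2)]
top bowl [([237.0, 272.4], 0.61)]
top cup [([374.4, 250.8], 0.6)]
top rib [([411.5, 171.2], 0.67), ([320.2, 155.3], 0.55), ([314.2, 197.7], 0.46)]
```

```bash
python3 - <<'E'
import cv2
a=cv2.imread("pics/top1.png")[80:320,160:480]; cv2.imwrite("pics/top1c.png",cv2.resize(a,(800,600),interpolation=3))
a=cv2.imread("pics/scene1.png")[80:320,160:480]; cv2.imwrite("pics/scene1c.png",cv2.resize(a,(800,600),interpolation=3))
E
```

```text
(no output)
```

View pics/top1c.png

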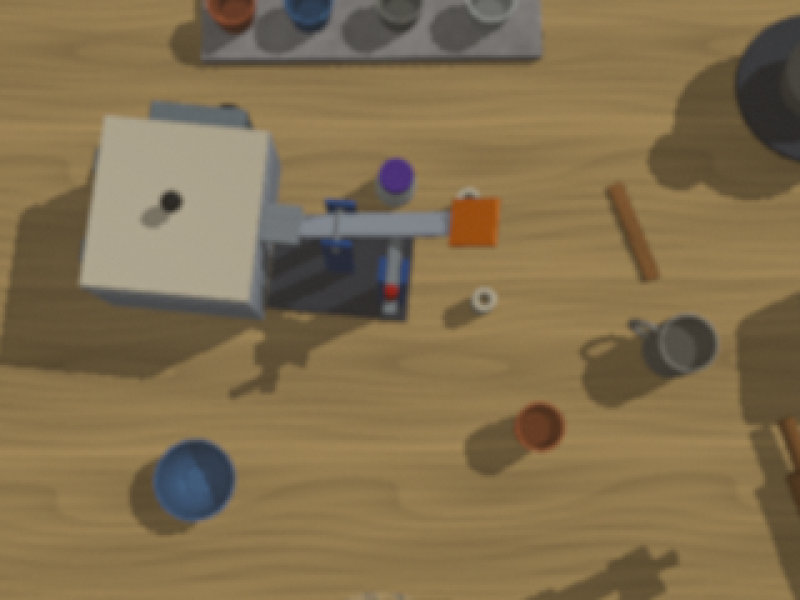

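View pics/scene1c.png

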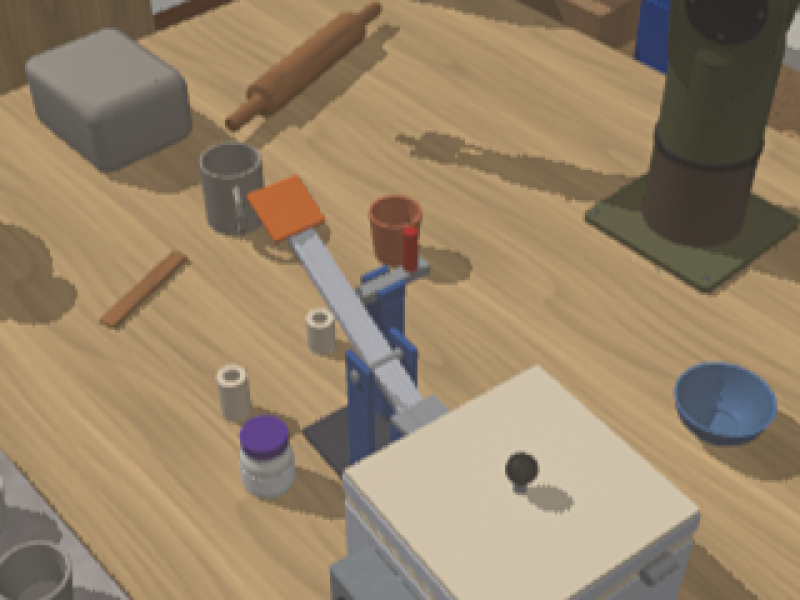

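```bash
python3 - <<'E'
from h import *
np.set_printoptions(precision=1,suppress=True)
R=lambda c,p:ray(c,p)
pad=tri([R("top",(349.6,168.8)),R("scene",(274.6,162.9))]);peg=tri([R("top",(316.4,196.4)),R("scene",(324.4,177.5))])
print("pad",pad,atz(R("top",(349.6,168.8)),258),"peg",peg,atz(R("top",(316.4,196.4)),243))
knob=atz(R("top",(160+170/2.5,80+201/2.5)),220); pd=atz(R("top",(349.6,168.8)),258)
u=knob-pd; u[2]=0; u/=np.linalg.norm(u); x=np.array([u[1],-u[0],0])
print("knob",knob,"unit y",u,"unit x",x, np.degrees(np.arctan2(u[1],u[0])))
o=pd+u*185*np.cos(np.radians(25));print("origin",o, "peg in unit",(atz(R("top",(316.4,196.4)),243)-o)@np.c_[x,u])
for n,c,z in [("posta",(468,196),55),("postb",(484,299),45),("jar",(396,174),75),("mug",(684,344),95),("cup",(540,426),70),("bowl",(194,480),50)]:
    print(n,atz(R("top",(160+c[0]/2.5,80+c[1]/2.5)),z))
s=sensors.read_state();print(s["ee_rot"]);print(np.array(vision.get_calibration("wrist")["cam_to_world"]))
for y in ["lever_pad","bolt_peg"]:
  for c in ["top","scene"]: 
    for k in spotter.cut_out(c,y)[:2]: print(y,c,k["conf"],k["xy"],k["mask"].sum())
E
```

```text
pad [ 566.7 -119.2  254.1] [ 565.8 -118.9  258. ] peg [489.6 -19.3 225.2] [487.  -19.5 243. ]
knob [606.3 248.1 220. ] unit y [0.1 1.  0. ] unit x [ 1.  -0.1  0. ] 83.71336796744608
origin [584.2  47.8 258. ] peg in unit [-89.2 -77.6]
posta [ 652.2 -132.2   55. ]
postb [ 508. -151.   45.]
jar [679.3 -31.8  75. ]
mug [ 435.7 -409.1   95. ]
cup [ 331.7 -217.5   70. ]
bowl [268.3 244.1  50. ]
[[ 0.9  0.4 -0. ]
 [ 0.4 -0.9 -0. ]
 [-0.   0.  -1. ]]
[[   0.4   -0.9   -0.3  309.5]
 [  -0.9   -0.4   -0.1 -547.7]
 [  -0.     0.3   -1.   384.7]
 [   0.     0.     0.     1. ]]
lever_pad top 0.57 [329.9, 169.7] 941
lever_pad scene 0.7 [288.5, 190.1] 1369
bolt_peg scene 0.61 [319.4, 186.8] 306
```

```bash
cat >> h.py <<'E'
from scipy.spatial.transform import Rotation as Ro
O=np.array([584.2,47.8,0]); A=np.radians(-6.3); X=np.array([np.cos(A),np.sin(A),0]); U=np.array([-np.sin(A),np.cos(A),0])
RT=np.c_[U,X,[0,0,-1]]
def w(x,y,z): return O+x*X+y*U+np.array([0,0,z])
def to(*p):
    s=sensors.read_state(); M=np.array(s["ee_rot"]); P=np.array(s["position"])
    q=P-O; print("t",s["t"],"unit pos",np.round([q@X,q@U,q[2]],1),"F",np.round(s["force"],1))
    print("shift cm",np.round(M.T@(w(*p)-P)/10,2),"turn",np.round(Ro.from_matrix(M.T@RT).as_rotvec(degrees=True),1))
E
python3 -c "
from h import *
to(-50,-75,330)"
```

```text
t 1.3 unit pos [-274.8 -659.6  238.7] F [ 0.4 -0.5  1. ]
shift cm [ 47.83 -40.44  -9.13] turn [  0.    0.  -61.2]
```

Emit:
play_rows(xyz=[[3,-2.5,-2],[6,-5,-4],[9.5,-8,-6],[13,-11,-8],[16,-13.5,-9.1]], turn=[[0,0,-6],[0,0,-12],[0,0,-18],[0,0,-24],[0,0,-30]], claw=[0,0,0,0,0])

```text
t: 1.8
position: [336.5, -389.8, 331.5]
ee_rot: [[0.605, 0.796, 0.002], [0.796, -0.605, -0.002], [-0.0, 0.003, -1.0]]
force: [0.7, 0.6, 1.5]
gripper_width: 50.4
gripper_force: 0.0
```

```bash
python3 -c "
from h import *
to(-50,-75,330)"
```

```text
t 1.8 unit pos [-198.1 -462.1  331.5] F [0.7 0.6 1.5]
shift cm [40.82 -7.19  0.13] turn [  0.1   0.  -30.9]
```

Emit:
play_rows(xyz=[[4.5,-0.8,0],[9,-1.6,0],[13.5,-2.4,0],[18,-3.2,0],[22.5,-4,0]], turn=[[0,0,-6.2],[0,0,-12.4],[0,0,-18.6],[0,0,-24.8],[0,0,-30.9]], claw=[0,0,0,0,0])

```text
t: 2.3
position: [441.0, -187.5, 330.0]
ee_rot: [[0.112, 0.994, 0.001], [0.994, -0.112, -0.001], [-0.001, 0.001, -1.0]]
force: [1.4, 0.2, -0.5]
gripper_width: 10.2
gripper_force: 0.0
```

```bash
python3 -c "
from h import *
to(-50,-120,330)"
```

```text
t 2.3 unit pos [-116.5 -249.6  330. ] F [ 1.4  0.2 -0.5]
shift cm [12.97  6.62  0.  ] turn [ 0.   0.  -0.1]
```

Emit:
play_rows(xyz=[[4,2,0],[8,4,0],[13,6.6,0],[13,6.6,0],[13,6.6,0]], turn=[[0,0,0],[0,0,0],[0,0,0],[0,0,0],[0,0,0]], claw=[0,0,0,0,0])

```text
t: 2.8
position: [521.6, -65.8, 329.7]
ee_rot: [[0.112, 0.994, 0.0], [0.994, -0.112, 0.001], [0.001, 0.0, -1.0]]
force: [0.5, -0.2, 0.3]
gripper_width: 0.4
gripper_force: 0.0
```

```bash
python3 - <<'E'
from h import *
to(-50,-75,330)
im=vision.get_image("wrist"); cv2.imwrite("pics/w1.png",im[:,:,::-1])
for n in ["bolt_peg","lever_pad"]:
    for k in spotter.mark_of("wrist",n)[:2]:
        p=atz(ray("wrist",k["xy"]),219 if n[0]=="b" else 258)-O; print(n,k["conf"],k["xy"],p@X,p@U)
E
```

```text
t 2.8 unit pos [ -49.8 -119.7  329.7] F [ 0.5 -0.2  0.3]
shift cm [ 4.47 -0.03 -0.03] turn [ 0.  -0.  -0.1]
bolt_peg 0.88 [280.2, 147.8] -84.78134952756481 -77.91965120312996
lever_pad 0.65 [383.2, 260.5] 3.7386555599845535 -169.87094145465113
lever_pad 0.24 [412.5, 124.7] 18.786555836351802 -57.516260050992955
```

View pics/w1.png

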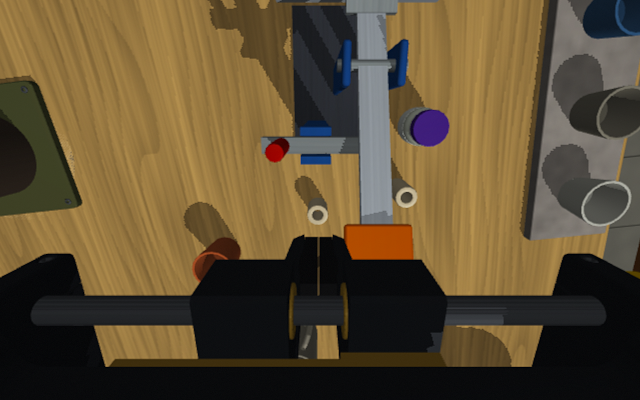

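Emit:
play_rows(xyz=[[2.2,0.1,0],[4.2,0.2,0],[4.2,0.2,4],[4.2,0.2,8],[4.2,0.2,10.6]], turn=[[0,0,0],[0,0,0],[0,0,0],[0,0,0],[0,0,0]], claw=[0,0,0,0,0])

```text
t: 3.45
position: [526.1, -28.7, 221.6]
ee_rot: [[0.119, 0.993, -0.003], [0.993, -0.119, -0.002], [-0.002, -0.003, -1.0]]
force: [0.4, 0.4, 0.4]
gripper_width: 0.5
gripper_force: 0.0
```

```bash
python3 - <<'E'
from h import *
to(-107,-77,224)
im=vision.get_image("wrist"); cv2.imwrite("pics/w2.png",im[:,:,::-1])
E
```

```text
t 3.45 unit pos [-49.3 -82.4 221.6] F [0.4 0.4 0.4]
shift cm [ 0.48 -5.77 -0.22] turn [-0.2  0.1 -0.5]
```

View pics/w2.png

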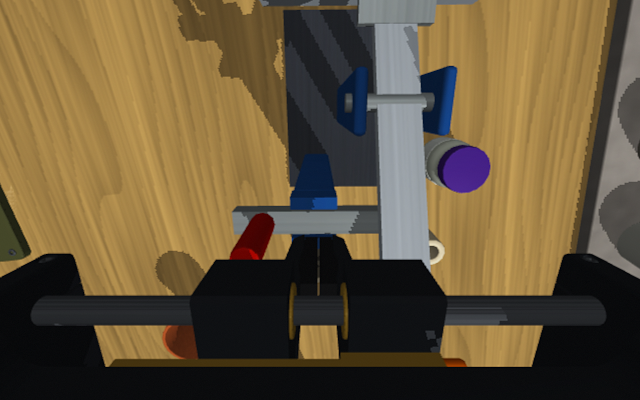

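Emit:
play_rows(xyz=[[0.5,0,0],[0.5,-0.8,0],[0.5,-1.6,0],[0.5,-2.4,0],[0.5,-3.2,0]], turn=[[0,0,-0.4],[0,0,-0.4],[0,0,-0.4],[0,0,-0.4],[0,0,-0.4]], claw=[0,0,0,0,0])

```text
t: 4.0
position: [497.0, -17.4, 225.0]
ee_rot: [[0.109, 0.994, 0.003], [0.994, -0.109, -0.0], [0.0, 0.003, -1.0]]
force: [0.5, -0.8, 1.5]
gripper_width: 0.6
gripper_force: 1.0
```

```bash
python3 -c "
from h import *
to(-107,-77,224)"
```

```text
t 4.0 unit pos [-79.5 -74.3 225. ] F [ 0.5 -0.8  1.5]
shift cm [-0.26 -2.75  0.09] turn [ 0.2 -0.   0. ]
```

Emit:
play_rows(xyz=[[-0.2,-0.6,0.2],[-0.2,-1.2,0.2],[-0.2,-1.7,0.2],[-0.2,-2.0,0.2],[-0.2,-2.0,0.2]], turn=[[0,0,0],[0,0,0],[0,0,0],[0,0,0],[0,0,0]], claw=[0,0,0,0,0])

```text
t: 4.5
position: [477.0, -17.4, 221.8]
ee_rot: [[0.109, 0.994, 0.001], [0.994, -0.109, -0.0], [-0.0, 0.001, -1.0]]
force: [2.8, -0.8, 1.0]
gripper_width: 0.6
gripper_force: 1.5
```

```bash
python3 - <<'E'
from h import *
to(-107,-77,224)
im=vision.get_image("top"); cv2.imwrite("pics/t2.png",cv2.resize(im[130:230,240:400,::-1],(800,500),interpolation=2))
im=vision.get_image("scene"); cv2.imwrite("pics/s2.png",cv2.resize(im[130:230,240:400,::-1],(800,500),interpolation=2))
E
```

```text
t 4.5 unit pos [-99.4 -76.5 221.8] F [ 2.8 -0.8  1. ]
shift cm [-0.04 -0.76 -0.22] turn [0.1 0.  0. ]
```

View pics/s2.png

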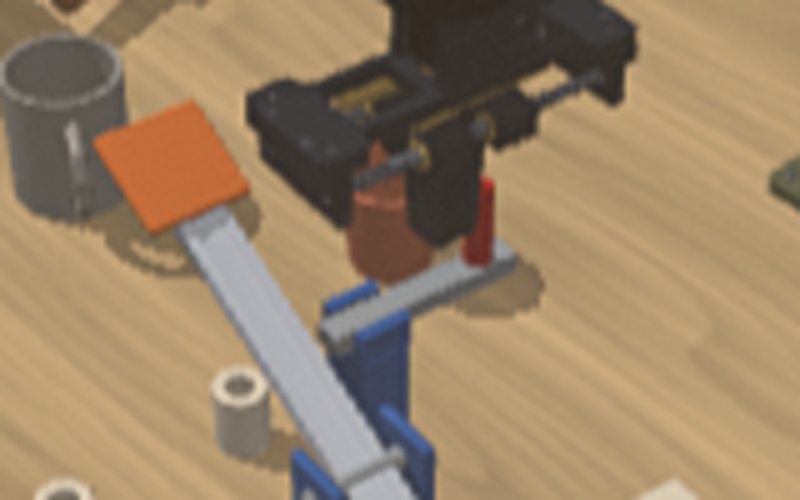

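The scene crop shows the fingers against the red peg (480,220). The bolt's inner end (330,335) is nearly clear of the lever. I'll push on until the stop shows in the force reading.

Emit:
play_rows(xyz=[[0,-0.3,0],[0,-0.6,0],[0,-0.8,0],[0,-0.8,0]], turn=[[0,0,0],[0,0,0],[0,0,0],[0,0,0]], claw=[0,0,0,0])

```text
t: 5.0
position: [476.7, -17.0, 222.7]
ee_rot: [[0.111, 0.994, 0.016], [0.994, -0.111, 0.002], [0.004, 0.015, -1.0]]
force: [17.6, -4.0, -10.6]
gripper_width: 0.4
gripper_force: 8.9
```

Emit:
play_rows(xyz=[[0,1.5,0],[0,2.5,0],[0,2.5,-4],[0,2.5,-8],[0,2.5,-10.5]], turn=[[0,0,0],[0,0,0],[0,0,0],[0,0,0],[0,0,0]], claw=[0,0,0,0,0])

```text
t: 5.5
position: [493.0, -18.4, 328.5]
ee_rot: [[0.108, 0.994, -0.0], [0.994, -0.108, 0.001], [0.0, -0.001, -1.0]]
force: [0.4, -0.4, 0.6]
gripper_width: 0.7
gripper_force: 0.0
```

```bash
python3 - <<'E'
from h import *
to(2,-172,300)
im=vision.get_image("scene"); cv2.imwrite("pics/s3.png",cv2.resize(im[130:230,240:400,::-1],(800,500),interpolation=2))
vision.get_image("top")
for c in ["top","scene"]:
    for k in spotter.mark_of(c,"bolt_peg")[:2]:
        p=atz(ray(c,k["xy"]),219)-O; print(c,k["conf"],p@X,p@U)
E
```

```text
t 5.5 unit pos [-83.3 -75.8 328.5] F [ 0.4 -0.4  0.6]
shift cm [-9.63  8.52  2.84] turn [-0.  -0.   0.1]
top 0.58 -116.5210064781243 -72.332003850776
```

View pics/s3.png

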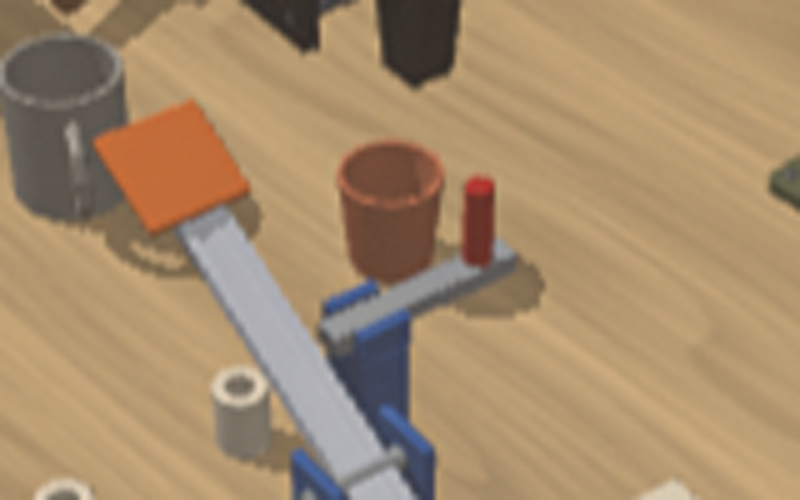

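Emit:
play_rows(xyz=[[-3,2.8,0],[-6,5.6,0],[-9.7,8.5,0],[-9.7,8.5,1],[-9.7,8.5,2.8]], turn=[[0,0,0],[0,0,0],[0,0,0],[0,0,0],[0,0,0]], claw=[0,0,0,0,0])

```text
t: 6.2
position: [567.0, -125.9, 296.6]
ee_rot: [[0.112, 0.994, -0.002], [0.994, -0.112, 0.0], [0.0, -0.002, -1.0]]
force: [0.1, 0.9, -0.2]
gripper_width: 0.3
gripper_force: 0.0
```

```bash
python3 - <<'E'
from h import *
to(2,-172,262)
for p in [(324.4,179.2),(335.8,174.4)]:
    q=atz(ray("scene",p),219)-O; print(q@X,q@U)
im=vision.get_image("scene"); cv2.imwrite("pics/s4.png",cv2.resize(im[110:230,220:412,::-1],(800,500),interpolation=2))
E
```

```text
t 6.2 unit pos [   2.  -174.6  296.6] F [ 0.1  0.9 -0.2]
shift cm [0.25 0.01 3.46] turn [-0.1 -0.  -0.1]
-87.55816348431496 -77.09354165110084
-122.40490939992627 -75.40383661410198
```

View pics/s4.png

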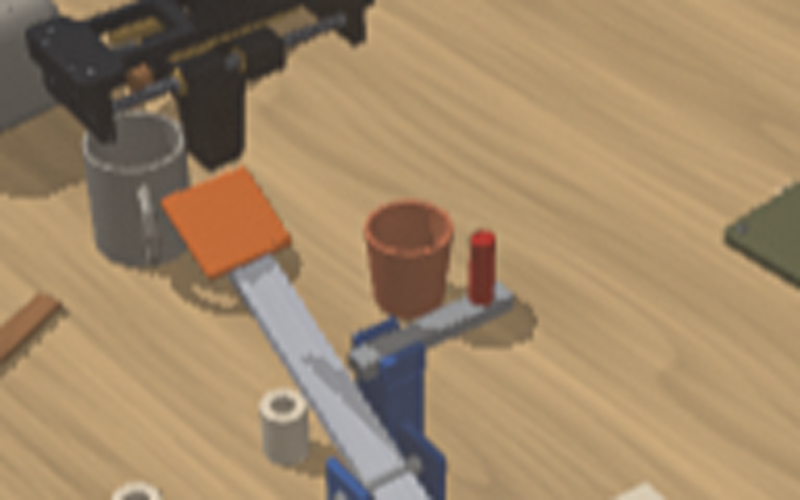

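Emit:
play_rows(xyz=[[0.2,0,2],[0.2,0,3.5],[0.1,0,5],[0,0,6.5],[0,0,8]], turn=[[0,0,0],[0,0,0],[0,0,0],[0,0,0],[0,0,0]], claw=[0,0,0,0,0])

```text
t: 6.75
position: [566.6, -125.6, 217.9]
ee_rot: [[0.109, 0.994, -0.001], [0.994, -0.109, -0.002], [-0.002, -0.001, -1.0]]
force: [-1.2, -3.0, 5.1]
gripper_width: 0.1
gripper_force: 2.5
```

Emit:
play_rows(xyz=[[0,0,1.5],[0,0,3],[0,0,4.5],[0,0,6],[0,0,7.2]], turn=[[0,0,0],[0,0,0],[0,0,0],[0,0,0],[0,0,0]], claw=[0,0,0,0,0])

```text
t: 7.25
position: [566.7, -124.8, 145.8]
ee_rot: [[0.109, 0.994, -0.001], [0.994, -0.109, -0.001], [-0.001, -0.001, -1.0]]
force: [-0.3, -0.4, 4.5]
gripper_width: 0.2
gripper_force: 2.9
```

Emit:
play_rows(xyz=[[0,0,0.8],[0,0,1.6],[0,0,2.2],[0,0,2.6],[0,0,2.8]], turn=[[0,0,0],[0,0,0],[0,0,0],[0,0,0],[0,0,0]], claw=[0,0,0,0,0])

```text
t: 7.75
position: [567.6, -122.1, 122.7]
ee_rot: [[0.107, 0.994, 0.001], [0.994, -0.107, 0.0], [0.001, 0.001, -1.0]]
force: [-12.5, 2.7, 50.7]
gripper_width: 0.4
gripper_force: 23.4
```

Emit:
play_rows(xyz=[[0,0,-0.25],[0,0,-0.25],[0,0,-0.25],[0,0,-0.25],[0,0,-0.25]], turn=[[0,0,0],[0,0,0],[0,0,0],[0,0,0],[0,0,0]], claw=[0,0,0,0,0])

```text
t: 8.25
position: [567.4, -122.3, 123.6]
ee_rot: [[0.107, 0.994, 0.001], [0.994, -0.107, 0.001], [0.001, 0.001, -1.0]]
force: [-5.4, 3.1, 23.0]
gripper_width: 0.4
gripper_force: 10.8
```

```bash
python3 - <<'E'
from h import *
to(2,-172,120)
im=vision.get_image("scene"); cv2.imwrite("pics/s5.png",cv2.resize(im[80:320,160:480,::-1],(800,600),interpolation=2))
E
```

```text
t 8.25 unit pos [   1.9 -170.9  123.6] F [-5.4  3.1 23. ]
shift cm [-0.11  0.01  0.36] turn [ 0.  -0.1  0.2]
```

View pics/s5.png

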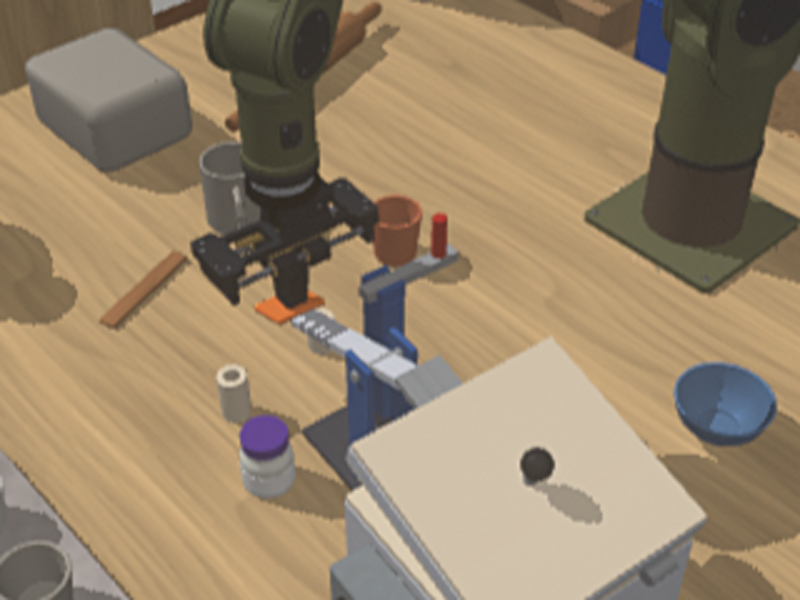

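The lid is raised, the pad (290,305) is held against the stop, the peg (440,235) is out, and the loose items are where they stood. Handing in.

```bash
python3 -c "
from h import *
print(workorder.close_job())"
```

```text
the job is handed in; nothing more can be done
None
```

The job is handed in, but I haven't seen a verdict: the bolt was pushed to its outer stop, the pad is held down at the lever's stop with about 23 N, the lid is raised, and the bystanders look untouched in the last picture.

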